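# Load the ring-blank drilling fixture: row home, gate shut

## Robot

A 6-joint arm with a two-finger parallel gripper is mounted at the origin on a cart in front of the work surface, level with it; the furniture and walls round the work are solid. World frame = base frame: x ahead of the robot, y to its left, z up, the work surface at z = 0. Lengths are in m, angles in rad, forces in N, time in s.
With the tool pointing down it reaches from about 0.275 to 1 m from the base axis. Payload 8.4 kg.
Tool frame: the origin (TCP) lies between the finger pads; the fingertips stand 17 mm ahead of it and the grasp point (between the pads) lies 2 mm behind it (manip.tip_reach is the z of the fingertips in the tool frame, in m); z points along the fingers, y is the line along which they close (so a half turn about z gives the same grasp; the last joint's range is limited). The gripper opens to 85 mm and grips with 20 to 120 N. Pads are 22 mm wide; open, the fingers measure 114 mm over their backs; the gripper's body (76 mm by 85 mm) begins 54 mm behind the grasp point. The pads swing forward as they close: fully open they stand 13 mm farther back than shut.
Start: joints at [1.185, 0.353, 1.633, -0, 1.155, -0.002], TCP at [0.234, 0.58, 0.248] pointing down, gripper open.
Joint ranges: [-2.63, 2.63], [-0.92, 2.1], [0.06, 2.66], [-1.3, 4.44], [0, 2.69], [-3.02, 3.02]. Speed limits (rad/s): [2.22, 2.22, 2.79, 3.14, 3.14, 3.14].

## Interface

Orientations are given as a unit quaternion [x, y, z, w].
In Python, from workcell import manip gives the robot as it stands. Calls block until the motion is done:
- manip.movep(position, orientation): joint-space move of the TCP to a pose.
- manip.move_linear(position, feed=0.15, frame=None): straight line of the TCP; frame=None keeps the orientation; feed is the mean speed in m/s.
- manip.move_joints(angles): joint-space move.
- manip.gripper_to(opening): opening from 0.0 (shut) to 1.0 (fully open); the grip force is fixed at half the most; returns when the fingers have stopped.
- manip.sleep(seconds).
- manip.ik(position, orientation): joint angles nearest the present ones, or None.
- manip.observe(): the state.
- manip.read_camera(name): name is "side" or "top" or "wrist"; returns a dict with "frame" (420x560x3 uint8, red, green, blue), "fov_y" (degrees; the focal length in pixels is half the picture's height over the tangent of half this angle, whatever the lens; pixels are square), "cx", "cy" (the principal point, pixels), "rvec" (rotation vector, rad) and "tvec" (3), from world to camera coordinates, as OpenCV has them; the wrist camera has in their place "hand_eye" (4x4, takes a point from camera to tool coordinates, whose origin is the TCP and whose axes are the flange's). Camera axes: x right, y down, z forward; pixel columns grow to the right and rows downward; lengths in m; the calibration is good to about 2 mm. A picture is of the moment at which its call begins: read the wrist's pose just before it. There is no depth.
A pose or a line that the arm cannot do raises manip.MotionError and nothing moves.
- manip.finish_job(): hands the job in; it is judged then, once.
The state is a dict: "time": time; "joint_pos": joint angles; "joint_vel": joint speeds; "tau": joint torques, N m; "ee_pos": TCP position; "ee_rot": TCP orientation; "force": force on the tool from outside, world axes, zero at the start; "moment": the same for the moment, N m; "grip_width": opening from 0.0 (shut) to 1.0 (fully open); "grasp_force": force on a finger pad.
Only numpy, scipy, OpenCV 4.12 (cv2) and the standard library are available. Lean on these libraries where they do the work, as an engineer would, in place of code of your own. Each camera call takes 0.05 s, during which the arm holds its last target. There are 200 camera calls.

## Task

Push the row of four wooden ring blanks from behind, along the fixture's channel as one train, until the front blank sits firmly against the end stop and no gaps are left. Then push the swing gate with the brass stud across the channel as far as it goes, so that it shuts the row in. Only push: do not lift or tip the blanks or break the row apart, and leave the pliers, the sanding block and the ring box where they are.

Things in the scene. Friction and masses are not known exactly. Their poses are not given: they have to be found in the camera images.
- fixture: Grey metal gang-drilling fixture, firm on the bench: base plate 272 x 100 mm, its top (the channel floor) 12 mm above the bench; origin at the centre of its underside. x runs along the channel to the end stop, y across it away from the gate's side, z up. Two steel side rails 12 mm wide, 9 mm high above the floor, bound a channel 40 mm wide centred on y = 0, open at x = -136 mm
- stop_face (a point): Point on the channel floor in the middle of the end stop's face (x = +118 mm of the fixture), where the front blank must come to rest. The end stop is a bar across the channel, 26 mm high above the floor
- blank1: Laminated hardwood ring blank (light, dark, light layers, circle scribed on top), 34 mm along the channel, 38 mm across, 24 mm tall, about 30 g; origin at the centre of its underside, x along the channel towards the end stop, z up. It is the hindmost of the row of four, the one farthest from the end stop
- blank2: Laminated hardwood ring blank (light, dark, light layers, circle scribed on top), 34 mm along the channel, 38 mm across, 24 mm tall, about 30 g; origin at the centre of its underside, x along the channel towards the end stop, z up. Second from the rear of the row
- blank3: Laminated hardwood ring blank (light, dark, light layers, circle scribed on top), 34 mm along the channel, 38 mm across, 24 mm tall, about 30 g; origin at the centre of its underside, x along the channel towards the end stop, z up. Third from the rear of the row
- blank4: Laminated hardwood ring blank (light, dark, light layers, circle scribed on top), 34 mm along the channel, 38 mm across, 24 mm tall, about 30 g; origin at the centre of its underside, x along the channel towards the end stop, z up. It is the front one, nearest the end stop. The four stand in line, within 1 mm of touching; the front one starts 50 to 90 mm short of the stop
- gate_pivot (a point): Axis of the gate's upright pivot, outside the channel at x = -26 mm, y = -36 mm of the fixture, on top of its boss 22 mm above the bench
- gate_stud (a point): Middle of the upright knurled brass stud on the gate, 12 mm in diameter, from 33 to 53 mm above the bench, 50 mm from the pivot axis. The gate is a flat steel bar 12 mm wide, 64 mm long from pivot axis to tip, 22 to 33 mm above the bench; it swings level just above the rails
- gate (a joint): Swing angle of the gate (rad): 0 = parked along the rail, pointing away from the end stop; negative = swung out from the channel; it grows as the gate swings in, clockwise from above, to its own stop at 1.57 = square across the channel, 2 mm behind a row that is fully home. Stiff (about 1.2 N at the stud), stays where left. Starts at -0.6 to -0.1
- sanding_block: Bystander: cork-and-abrasive sanding block 42 x 72 x 24 mm lying loose by the fixture's far rail
- ring_box: Bystander: small closed white ring box, 54 x 50 x 43 mm, standing loose by the far rail
- pliers: Bystander: flat-nose pliers with black handles, 38 x 134 x 9 mm, lying loose on the gate's side, beside the half of the fixture that has the end stop
Not all that is in view belongs to the job. What is shaped like the blank2 but blue is not meant.

How it is judged:
By the outcome, as a careful person would: the job done as asked, in the order asked, and still so for the second after the job is handed in, with the robot touching nothing.
It also fails if it takes over 50 s, if anything falls off the work surface, if the arm or the gripper's body presses on something with over 40 N, if the wrist force passes 120 N, or if a joint passes its speed limit or range.

## Working session

There is one attempt and no reset: what is moved stays moved. The work goes in short steps, each a Python script; the robot and the scene stay as the last script left them, time stands still between calls to the robot, and variables do not carry over. Pictures are saved under pics/ and viewed, at most 10 in all, crops included, and the job is handed in when it is done.

```bash
mkdir -p pics
python3 - <<'E'
from workcell import manip
import cv2,pickle
d={n:manip.read_camera(n) for n in("side","top")}
pickle.dump(d,open('cams.pkl','wb'))
for n in d:
    cv2.imwrite(f'pics/{n}0.png',d[n]["frame"][:,:,::-1]); print({k:v for k,v in d[n].items() if k!='frame'})
s=manip.observe(); print(s["time"],s["ee_pos"],s["ee_rot"],s["force"],manip.tip_reach)
E
```

```text
{'fov_y': 55.32819062021328, 'cx': 276.1163690477506, 'cy': 212.5295493943812, 'rvec': array([ 0.3319872 , -2.71767654,  1.33192499]), 'tvec': array([0.57311732, 0.11724622, 0.81845713])}
{'fov_y': 43.19070183999894, 'cx': 275.95185501502584, 'cy': 214.73876078102253, 'rvec': array([ 2.13647781, -2.13847829,  0.19679551]), 'tvec': array([0.02529701, 0.56988191, 0.8257794 ])}
0.1 [0.23385328 0.57917316 0.24762872] [ 1.90710137e-01  9.81646204e-01 -5.97773169e-04 -1.28321255e-04] [ 0.11321094  0.19369477 -0.00034087] 0.017
```

View pics/side0.png

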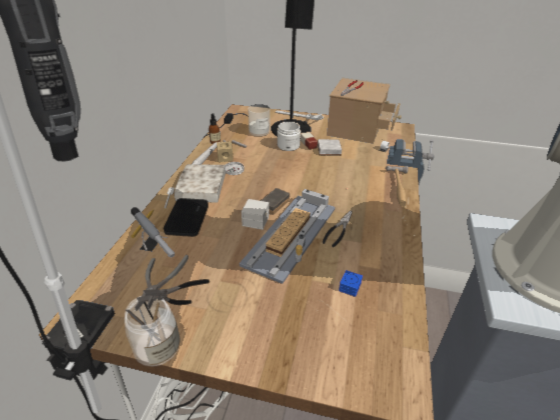

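View pics/top0.png

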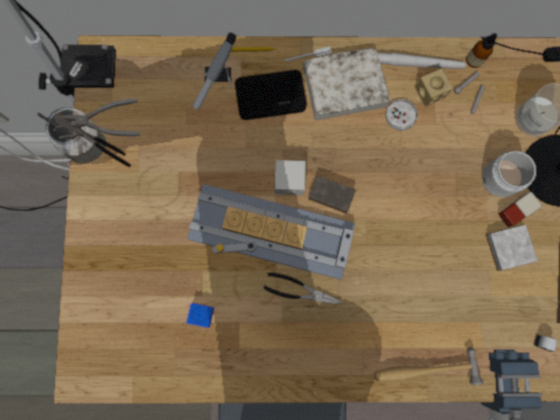

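The top view shows the blanks in a row from (235,220) to (297,233), the brass stud at (219,247), the pivot near (250,245) and the end stop at right (~343,245). The lookalikes are the blue block at (200,315), which is the decoy, and the brass and wood part at (436,85). The wooden blanks inside the channel are the ones I want, and I'll check that in a close crop.

```bash
cat > h.py <<'E'
import numpy as np,cv2
from scipy.spatial.transform import Rotation as R
def ray(c,uv,z):
    f=c["frame"].shape[0]/2/np.tan(np.radians(c["fov_y"])/2)
    Rm=cv2.Rodrigues(np.array(c["rvec"]))[0]; o=-Rm.T@c["tvec"]
    uv=np.atleast_2d(uv).astype(float)
    d=np.c_[(uv-[c["cx"],c["cy"]])/f,np.ones(len(uv))]@Rm
    return o+d*((z-o[2])/d[:,2])[:,None]
def proj(c,P):
    f=c["frame"].shape[0]/2/np.tan(np.radians(c["fov_y"])/2)
    K=np.array([[f,0,c["cx"]],[0,f,c["cy"]],[0,0,1.]])
    return cv2.projectPoints(np.atleast_2d(P).astype(float),np.array(c["rvec"]),np.array(c["tvec"]),K,None)[0][:,0]
E
python3 - <<'E'
from h import *
import pickle
d=pickle.load(open('cams.pkl','rb'))
t=d["top"]
print(ray(t,[[200,185],[355,232],[345,276],[189,243],[219,247],[250,245]],0.012).round(3))
cv2.imwrite('pics/crop0.png',cv2.resize(t["frame"][175:285,180:365,::-1],None,fx=4.3,fy=4.3,interpolation=cv2.INTER_CUBIC))
E
```

```text
[[ 0.629  0.156  0.012]
 [ 0.546 -0.111  0.012]
 [ 0.471 -0.092  0.012]
 [ 0.528  0.172  0.012]
 [ 0.521  0.121  0.012]
 [ 0.524  0.069  0.012]]
```

View pics/crop0.png

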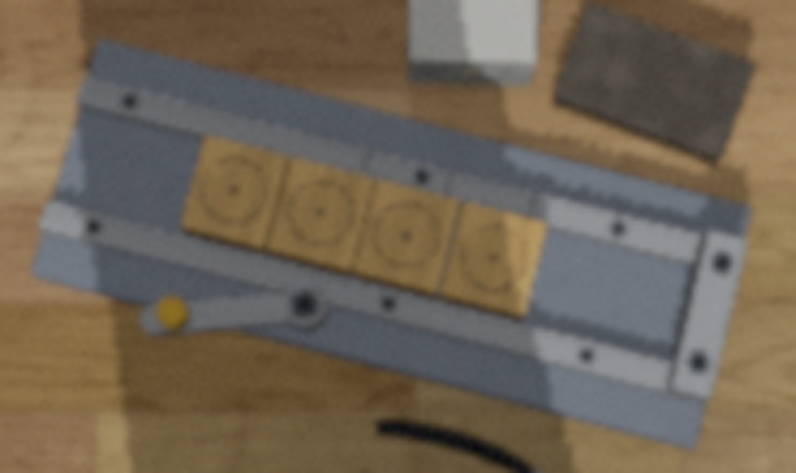

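The crop confirms four wooden blanks with scribed circles between the rails. In crop pixels, their rear face runs from (203,135) to (181,228) and the front face from (545,222) to (525,318). The stud is at (171,312), the pivot at (304,304) and the end-stop edge runs from (703,233) to (672,388).

```bash
cat >> h.py <<'E'
def quat(xdir):  # tool down, tool x along xdir (2D)
    x=np.r_[xdir,0]/np.linalg.norm(xdir); z=np.array([0,0,-1.]); return R.from_matrix(np.c_[x,np.cross(z,x),z]).as_quat()
E
python3 - <<'E'
from h import *
import pickle
from workcell import manip
d=pickle.load(open('cams.pkl','rb')); t=d["top"]
P=lambda a,z: ray(t,np.array(a)/4.3+[180,175]-.4,z)
c=P([[98,42],[748,207],[697,448],[33,277]],0.012)[:,:2]
print('sides',[round(np.linalg.norm(c[i]-c[i-1]),4) for i in range(4)])
ideal=np.array([[-136,50],[136,50],[136,-50],[-136,-50]])/1e3
H=ideal.T@(c-c.mean(0)); U,_,V=np.linalg.svd(H); Rm=(V.T@np.diag([1,np.linalg.det(V.T@U.T)])@U.T)
o=c.mean(0); print('o',o,'yaw',np.arctan2(Rm[1,0],Rm[0,0]),'resid',((ideal@Rm.T+o-c)*1e3).round(1))
F=lambda a,z:(((P(a,z)[:,:2]-o)@Rm)*1e3).round(1)
print('rear',F([[203,135],[181,228]],.036)); print('front',F([[545,222],[525,318]],.036))
print('stop',F([[703,233],[672,388]],.038)); print('pivot',F([[304,304]],.033)); print('stud',F([[171,312]],.053))
print('rails ends',F([[80,95],[42,215]],.021))
print('circles',F([[234,190],[320,212],[406,235],[494,257]],.036))
# side-view stud check by colour
import math
s=d["side"]["frame"]; hsv=cv2.cvtColor(s,cv2.COLOR_RGB2HSV)
st=np.r_[(Rm@(F([[171,312]],.053)[0]/1e3)+o),.053]; print('stud w',st,'side px',proj(d["side"],st))
for sg in(1,-1):
    for fx in(-.125,-.03): print(sg,fx,manip.ik([*(Rm@[fx,0]+o),.034],quat(sg*Rm[:,0])))
np.savez('fix.npz',o=o,R=Rm)
E
```

```text
sides [np.float64(0.0982), np.float64(0.2692), np.float64(0.0983), np.float64(0.2703)]
o [0.54825315 0.03292502] yaw -1.8218491371097953 resid [[ 0.8  0.5]
 [ 0.6 -2.3]
 [-0.6 -0. ]
 [-0.7  1.8]]
rear [[-81.3  19.1]
 [-80.  -18.3]]
front [[ 56.   18.9]
 [ 57.4 -19.3]]
stop [[116.3  29.6]
 [118.3 -31.7]]
pivot [[-26.5 -34.8]]
stud [[-73.1 -52.2]]
rails ends [[-134.7   25.1]
 [-136.1  -25.1]]
circles [[-64.    1.1]
 [-29.5   1.1]
 [  5.1   0.6]
 [ 40.2   0.7]]
stud w [0.51584934 0.11670117 0.053     ] side px [[298.83118238 246.21663302]]
1 -0.125 [ 2.57334027e-01  5.85551493e-01  1.82746610e+00 -4.44089210e-16
  7.28575060e-01 -2.63320582e+00]
1 -0.03 [ 1.08400230e-01  5.42544936e-01  1.91784585e+00 -4.44089210e-16
  6.81201866e-01 -2.78213961e+00]
-1 -0.125 [ 2.57334027e-01  5.85551493e-01  1.82746610e+00 -4.44089210e-16
  7.28575060e-01  5.08386838e-01]
-1 -0.03 [ 1.08400230e-01  5.42544936e-01  1.91784585e+00 -4.44089210e-16
  6.81201866e-01  3.59453040e-01]
```

```bash
cat >> h.py <<'E'
from workcell import manip
g=np.load('fix.npz'); o=g['o'];Rm=g['R']
W=lambda x,y,z: [*(Rm@[x/1e3,y/1e3]+o),z]
def st(m=''):
    s=manip.observe(); p=Rm.T@(s["ee_pos"][:2]-o)*1e3; f=Rm.T@s["force"][:2]
    print(m,round(s["time"],2),p.round(1),round(s["ee_pos"][2],4),'F',f.round(2),round(s["force"][2],2)); return p,f
E
python3 - <<'E'
from h import *
q=quat(-Rm[:,0])
manip.gripper_to(0.0); st('shut')
manip.movep(W(-118,.5,.12),q); st('above')
manip.move_linear(W(-118,.5,.034),.12); st('down')
c=manip.read_camera("top"); cv2.imwrite('pics/t1.png',cv2.resize(c["frame"][165:295,170:370,::-1],None,fx=4,fy=4))
manip.move_linear(W(-88,.5,.034),.04); st('contact?')
E
```

```text
shut 0.87 [-451.4 -440.2] 0.2483 F [0.22 0.54] 0.19
above 2.91 [-118.9    0.2] 0.1202 F [-0.38  0.15] 0.58
down 3.77 [-118.3    0.9] 0.0345 F [-0.59  1.56] 0.57
contact? 4.72 [-88.    0.5] 0.034 F [ 0.22 -0.46] -0.52
```

View pics/t1.png

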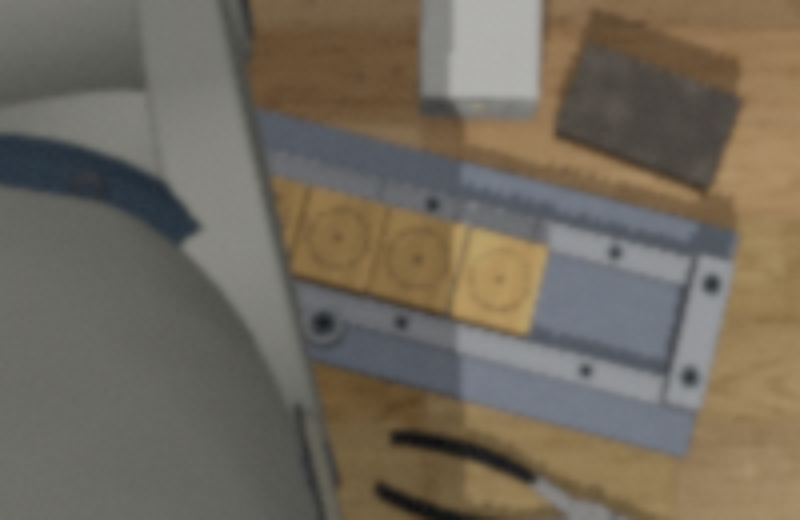

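The arm hides the rear blank and the gate in this view. The front blank is at (500,280) in the crop, not yet moved, and there's no unusual force. I'll keep pushing.

Run:
```python
from h import *
manip.move_linear(W(-38,.5,.034),.04); st('pushed')
x=-38
while x<-20:
    x+=1; manip.move_linear(W(x,.5,.034),.02); manip.sleep(.1); p,f=st(x)
    if f[0]<-9: break
c=manip.read_camera("top"); cv2.imwrite('pics/t2.png',cv2.resize(c["frame"][165:295,170:370,::-1],None,fx=4,fy=4))
```

```text
pushed 6.12 [-38.2   0.5] 0.034 F [0.38 0.06] -0.11
-37 6.47 [-37.1   0.5] 0.034 F [-0.64  0.9 ] -0.57
-36 6.83 [-35.9   0.5] 0.034 F [-0.21  0.63] -0.04
-35 7.17 [-34.9   0.4] 0.0339 F [0.27 0.07] 0.56
-34 7.53 [-33.9   0.5] 0.034 F [0.46 0.41] 0.78
-33 7.88 [-33.    0.5] 0.034 F [0.6  0.33] 0.34
-32 8.22 [-32.    0.5] 0.034 F [-0.07 -0.01] 0.11
-31 8.57 [-31.    0.5] 0.034 F [ 0.33 -0.1 ] 0.99
-30 8.93 [-30.    0.5] 0.034 F [-0.4   0.05] -0.77
-29 9.28 [-29.7   1. ] 0.0342 F [-5.4  -0.69] -0.67
-28 9.62 [-29.6   1.1] 0.0343 F [-11.18  -0.41] -0.78
```

View pics/t2.png

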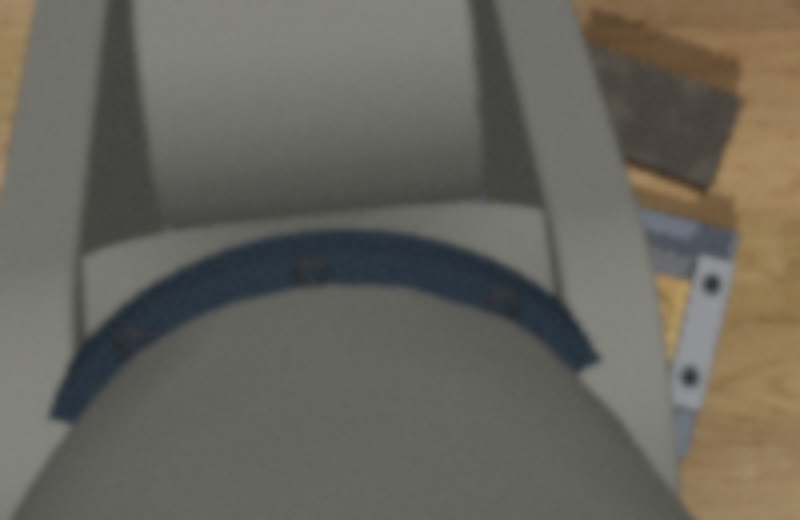

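The blank's front now shows against the end stop at crop (675,310). The force rose at TCP x = -29.6, against -29 expected, so the row is home. Next I back off, lift and swing the gate.

```bash
cat >> h.py <<'E'
def gp(th,off,r=50,z=.055):
    rd=np.array([-np.cos(th),np.sin(th)]); pd=np.array([np.sin(th),np.cos(th)])
    p=np.array([-26,-36])+r*rd-off*pd
    return W(*p,z),quat(-(Rm@pd)),pd
E
python3 - <<'E'
from h import *
manip.move_linear(W(-46,.5,.034),.06); st('back')
manip.move_linear(W(-46,.5,.13),.15)
c=manip.read_camera("top")
p,q,_=gp(-.33,32,z=.13); manip.movep(p,q)
c=manip.read_camera("top"); cv2.imwrite('pics/t3.png',cv2.resize(c["frame"][165:295,170:370,::-1],None,fx=4,fy=4))
p,q,_=gp(-.33,32); manip.move_linear(p,.12); st('low')
p,q,_=gp(-.33,20); manip.move_linear(p,.05); st('near')
for th in np.arange(-.33,1.43,.16):
    p,q,pd=gp(th,17); manip.move_linear(p,.06,frame=q); _,f=st(round(th,2)); print('  ft',round(f@pd,2))
    if abs(f@pd)>10: break
E
```

```text
back 10.12 [-46.2   0.3] 0.0339 F [ 0.47 -0.25] -0.89
low 13.38 [-63.1 -82.1] 0.0553 F [0.56 0.07] -0.6
near 13.77 [-67.1 -70.5] 0.0553 F [-0.56 -0.04] -0.22
-0.33 14.02 [-67.8 -68.2] 0.055 F [-0.06 -0.  ] 0.13
  ft 0.02
-0.17 14.32 [-72.4 -61.3] 0.0549 F [ 0.7  -0.46] 0.17
  ft -0.58
-0.01 14.63 [-75.7 -53.7] 0.0549 F [-0.83  0.11] 0.36
  ft 0.12
0.15 14.94 [-77.8 -45.6] 0.055 F [0.02 0.89] 0.3
  ft 0.88
0.31 15.25 [-78.7 -37.2] 0.055 F [ 0.82 -0.41] 0.18
  ft -0.14
0.47 15.56 [-78.2 -28.8] 0.055 F [0.44 0.8 ] 0.25
  ft 0.91
0.63 15.87 [-76.3 -20.6] 0.055 F [-1.02 -0.5 ] 0.47
  ft -1.01
0.79 16.18 [-73.2 -12.8] 0.055 F [ 0.05 -0.74] -0.8
  ft -0.49
0.95 16.48 [-68.9  -5.5] 0.055 F [ 0.06 -0.39] -0.42
  ft -0.18
1.11 16.79 [-63.5   0.9] 0.0549 F [ 0.25 -0.11] -0.33
  ft 0.17
1.27 17.1 [-57.1   6.4] 0.055 F [-0.82 -0.77] -0.65
  ft -1.01
```

View pics/t3.png

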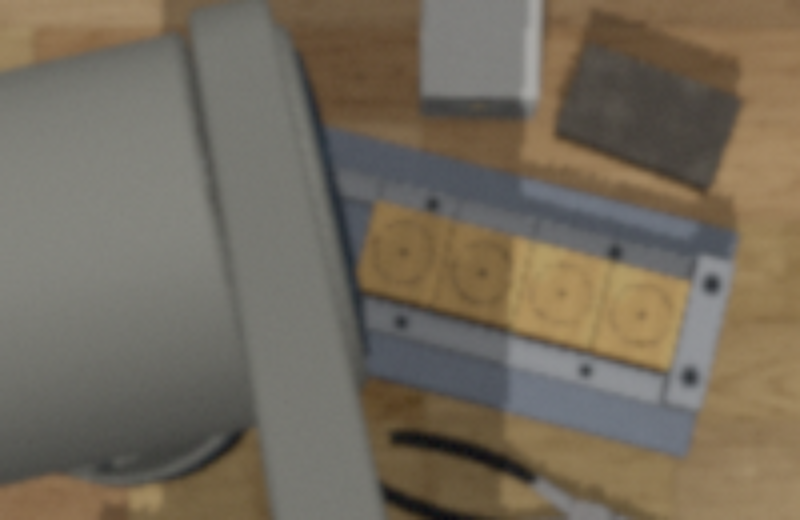

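The row is tight against the stop, with blank circles at (403,252), (482,272), (562,293) and (641,315) at equal spacing, and the bystanders look unmoved. I'll finish the gate swing.

Run:
```python
from h import *
th=1.27
while th<1.8:
    th+=.04; a=min(th,1.57); p,q,pd=gp(a,17-50*(th-a)); manip.move_linear(p,.03,frame=q); manip.sleep(.08); _,f=st(round(th,2))
    if f@pd<-9: break
pp,_=st('end')
manip.move_linear(W(pp[0]-25,pp[1],.055),.08)
manip.move_linear(W(pp[0]-25,pp[1],.15),.15)
p=W(-200,60,.25); manip.movep(p,manip.observe()["ee_rot"])
manip.move_joints([1.185,0.353,1.633,0,1.155,-0.002]); st()
c=manip.read_camera("top"); cv2.imwrite('pics/t4.png',cv2.resize(c["frame"][165:295,170:370,::-1],None,fx=4,fy=4,interpolation=cv2.INTER_CUBIC))
```

```text
1.31 17.43 [-55.5   7.7] 0.055 F [ 0.3  -0.28] 0.15
1.35 17.77 [-53.6   9. ] 0.055 F [-0.19 -0.82] 0.01
1.39 18.1 [-51.7  10.2] 0.055 F [-0.18 -0.4 ] 0.32
1.43 18.43 [-49.9  11.2] 0.055 F [0.25 0.11] -0.64
1.47 18.77 [-47.9  12. ] 0.055 F [0.16 0.5 ] -0.02
1.51 19.1 [-46.   12.9] 0.055 F [0.9 1.4] -0.19
1.55 19.43 [-44.   13.6] 0.055 F [-1.67  0.58] -0.62
1.59 19.77 [-43.3  14. ] 0.0551 F [-7.56 -0.99] -1.73
1.63 20.1 [-42.8  14.1] 0.0552 F [-17.79  -3.1 ] -3.0
end 20.1 [-42.8  14.1] 0.0552 F [-17.79  -3.1 ] -3.0
 24.12 [-451.7 -439.4] 0.2484 F [ 0.29 -0.07] 0.11
```

View pics/t4.png

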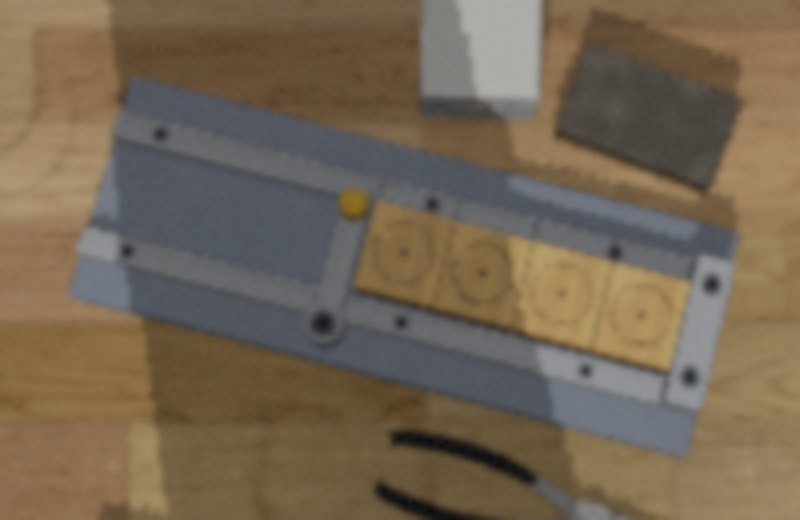

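The gate lies square across the channel with the stud at (353,202) and the pivot at (322,323). The row is closed up from there to the end stop, and the box, sanding block and pliers haven't moved. I'm handing the job in.

```bash
python3 -c "
from workcell import manip
print(manip.finish_job())"
```

```text
the job is handed in; nothing more can be done
None
```

The four blanks are pushed tight against the end stop with no visible gaps, the gate is swung square across the channel to its stop, nothing else was moved, and the job is handed in at about 24 s.

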